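# Present a framed slide to the label reader

## Task

Power up the label reader by turning its rotary isolator clockwise all the way from off to on. Then take the slide that has the notched corner out of its stand and hold it in the air, label up, about 12 cm in front of the reader's lens with the label (it is on the frosted end, where the notch is) centred on and squarely facing the lens, the fingers off the label. Finish still holding the slide there, and leave the plain slide and everything else on the bench where it is.

Things in the scene. Friction and masses are not known exactly. Their poses are not given: they have to be found in the camera images.
- isolator_handle (a joint): angle of the isolator's bar handle in rad: 0 = off, pi/2 (its stop) = on; it grows as the handle turns clockwise seen from above. It starts at 0 to 0.15, turns with light friction (about 0.06 N m) and stays where it is left.
- isolator: rotary isolator fixed to the bench: grey box 90x90 mm, 40 mm high, black bar handle on top, turning about the vertical axis through the box's centre. Origin: centre of the underside. At joint value 0 the bar lies along the box's x axis (its white line points to +x, to a single white dot); at pi/2 the line points to -y (a pair of dots).
- isolator_grip (a point): point on the handle's axis at the height to grip it, 65 mm above the bench. The bar is 56 mm long, 14 mm thick and reaches from z = 49 to z = 79 mm over the bench; its foot is a disc of 54 mm diameter whose top is at z = 51 mm.
- notched_slide: the slide to present: glass in a grey frame, 100 (x) x 9 (y) x 56 mm (z), 60 g, loose, upright in a stand's groove. x: along it to the frosted end; y: out of the label's face; z: up. Origin: centre of its underside. The upper corner at the frosted end (+x, +z) has a 14x14 mm notch: with the label towards you it is top left. The label may look anywhere from away to the right to at the robot.
- label (a point): centre of the label (24x24 mm of white paper on the white frosted panel), on the +y face of the notched slide, at x = +31, y = +4.5, z = +21.5 mm in the slide's frame.
- plain_slide: the other framed slide, same size and frame, but with no notch, no frosted end and no label; it stands in the other stand and must stay there. Origin and axes as for the notched slide.
- stand_1: one of two equal black stands fixed to the bench, 64 mm long (x), 44 mm wide (y), 24 mm high, with a groove along x, 10 mm wide, open at both ends, its floor 8 mm above the bench: a slide in it reaches from z = 8 to 64 mm, its top 40 mm standing free. Origin: centre of the underside. The notched slide stands in it; the two stands change places.
- stand_2: the other stand, as stand_1, with the plain slide in it.
- reader_head: head of the label reader, a fixed device at the far side: white box 60x70x75 mm with a round black lens ring 44 mm across, on a post 390 mm high that stands 120 mm behind the lens. Origin: centre of the lens face, 335 mm above the bench. z: viewing axis, out of the lens, down at 45 degrees and towards the robot; y level. Hold the label on this axis, 120 mm out, facing back along it.
- bottle_amber: bystander: amber bottle with black cap, 62 mm across, 125 mm high; origin at its foot
- bottle_white: bystander: white bottle with red cap, 56 mm across, 140 mm high; origin at its foot
- tweezers: bystander: steel tweezers lying flat, 122 mm long (y), 8 mm high
- septa_tin: bystander: round flat tin, 65 mm across, 26 mm high
- marker: bystander: marker pen lying flat, 125 mm long (y), 14 mm thick
Mind the look-alikes: they are no part of the job. Leave any green or turquoise look-alike of the notched_slide alone.

How it is judged:
By the outcome, as a careful person would: the job done as asked, in the order asked, and still so for the second after the job is handed in, while the arm keeps its last pose, push and grip.
It also fails if it takes over 51 s, if anything falls off the work surface, if the arm or the gripper's body presses on something with over 40 N, if the wrist force passes 120 N, or if a joint passes its speed limit or range.

## Robot

A 7-joint arm with a two-finger parallel gripper is mounted at the origin on a cart in front of the work surface, level with it; the furniture and walls round the work are solid. World frame = base frame: x ahead of the robot, y to its left, z up, the work surface at z = 0. Lengths are in m, angles in rad, forces in N, time in s.
With the tool pointing down it reaches from about 0.425 to 0.925 m from the base axis. Payload 6.8 kg.
Tool frame: the origin (TCP) lies between the finger pads; the fingertips stand 11 mm ahead of it and the grasp point (between the pads) lies 8 mm behind it; z points along the fingers, y is the line along which they close (so a half turn about z gives the same grasp; the last joint's range is limited). The gripper opens to 85 mm and grips with 20 to 120 N. Pads are 22 mm wide; open, the fingers measure 114 mm over their backs; the gripper's body (76 mm by 85 mm) begins 54 mm behind the grasp point. The pads swing forward as they close: fully open they stand 13 mm farther back than shut.
Start: joints at [-1.278, 0.477, 0.022, 1.555, -0.011, 1.109, -0.083], TCP at [0.263, 0.622, 0.217] pointing down, gripper open.
Joint ranges: [-2.96, 2.96], [-0.34, 2.1], [-1.41, 1.46], [0.24, 2.44], [-1.37, 4.51], [0.17, 1.92], [-2.96, 2.96]. Speed limits (rad/s): [2.39, 2.39, 3.14, 3.14, 3.14, 3.14, 3.14].

## Interface

Orientations are given as a rotation vector (axis times angle).
In Python, from bench import r gives the robot as it stands.
- The arm moves only by the tool send_rows, never from a script. Its argument "deltas" is a list of rows, each an object of numbers: "dx", "dy", "dz": the shift along the world's x, y, z in mm; "rx", "ry", "rz": the turn, a rotation vector about the world's x, y, z in degrees. A call has 1 to 5 rows; each row is the pose to reach, as a shift and turn from the pose commanded when the call began; what a row does not reach only later rows make up. A row lasts 1/12 s, in which the tool goes at most 41.7 mm and 7.16 degrees, less where a joint would pass 70% of its speed; a pose out of reach is approached as far as the arm can. A call with a gripper value outside its range is refused whole. "jaw" is the finger opening in mm, from 0 to 85.4, set as the call begins (left out, the last holds). The fingers move at their own pace and stop on an object; "newtons" is the grip in N (left out, the last holds). Time passes only in rows, so rows that repeat a pose let the fingers close. It gives the time, the measured TCP pose, the force, the opening and the grip force at its end, in the units of the state.
- r.get_obs(): the state, without advancing time (a new reading comes with each control period).
- r.grab_frame(name): name is "side" or "top"; returns a dict with "frame" (480x640x3 uint8, blue, green, red), "z_map" (480x640 float32, m along the optical axis (not along the pixel's ray), 0 where there is no reading), "vertical_fov" (degrees; the focal length in pixels is half the picture's height over the tangent of half this angle, whatever the lens; pixels are square), "cx", "cy" (the principal point, pixels), "distortion" ([k1, k2, p1, p2, k3] as OpenCV has them; the pictures are not rectified), "xyz" and "orientation" of the camera in the world. Camera axes: x right, y down, z forward; pixel columns grow to the right and rows downward; lengths in m; the calibration is good to about 2 mm. A picture is of the moment at which its call begins.
- r.hand_in(): hands the job in; it is judged then, once.
The state is a dict: "clock": time; "joints": joint angles; "qvel": joint speeds; "tau": joint torques, N m; "tcp_pos": TCP position; "orientation": TCP orientation; "contact_force": force on the tool from outside, world axes, zero at the start; "moment": the same for the moment, N m; "grip_width": finger opening in m; "gripper_force": force on a finger pad.
Only numpy, scipy, OpenCV 4.12 (cv2) and the standard library are available. Lean on these libraries where they do the work, as an engineer would, in place of code of your own. Each camera call takes 0.05 s, during which the arm holds its last target. There are 200 camera calls.

## Working session

There is one attempt and no reset: what is moved stays moved. The work goes in short steps, Python scripts to look and compute and a tool call to move; the robot and the scene stay as the last step left them, time stands still between calls to the robot, and variables do not carry over. Pictures are saved under pics/ and viewed, at most 10 in all, crops included, and the job is handed in when it is done.

Besides the shell and the picture viewer there is one more tool, called after ">>>" as name(argument=value, ...), one argument or row to a line, values as JSON. send_rows: Moves the arm, as the interface text tells. Its arguments: {"type":"object","properties":{"deltas":{"type":"array","items":{"type":"object","properties":{"dx":{"type":"number"},"dy":{"type":"number"},"dz":{"type":"number"},"rx":{"type":"number"},"ry":{"type":"number"},"rz":{"type":"number"}}}},"jaw":{"type":"number"},"newtons":{"type":"number"}},"required":["deltas"]}

```bash
mkdir -p pics; ls; cat > h.py <<'E'
import numpy as np,cv2,pickle
from scipy.spatial.transform import Rotation as R
def K(f):
    F=240/np.tan(np.radians(f["vertical_fov"])/2); return np.array([[F,0,f["cx"]],[0,F,f["cy"]],[0,0,1]])
def Rm(f):
    o=np.array(f["orientation"],float)
    return R.from_rotvec(o).as_matrix() if o.size==3 else (o if o.shape==(3,3) else R.from_quat(o).as_matrix())
def rays(f,px):
    u=cv2.undistortPoints(np.array(px,float).reshape(-1,1,2),K(f),np.array(f["distortion"],float)).reshape(-1,2)
    return np.c_[u,np.ones(len(u))]@Rm(f).T
def onz(f,px,z):
    d=rays(f,px);o=np.array(f["xyz"]); return o+d*((z-o[2])/d[:,2])[:,None]
def deep(f,px):
    px=np.array(px).reshape(-1,2).astype(int); z=f["z_map"][px[:,1],px[:,0]]
    return np.array(f["xyz"])+rays(f,px)*z[:,None]
def proj(f,P):
    M=Rm(f).T; p=cv2.projectPoints(np.array(P,float).reshape(-1,1,3),cv2.Rodrigues(M)[0],-M@np.array(f["xyz"]),K(f),np.array(f["distortion"],float))[0]
    return p.reshape(-1,2)
def load(n): return pickle.load(open(n+'.pkl','rb'))
E
python3 - <<'E'
from bench import r
import pickle,cv2
for n in("side","top"):
    f=r.grab_frame(n);pickle.dump(f,open(n+'.pkl','wb'));cv2.imwrite(f'pics/{n}0.png',f["frame"])
    print({k:v for k,v in f.items() if k not in("frame","z_map")})
print(r.get_obs())
E
```

```text
pics
{'vertical_fov': 54.56815184529222, 'cx': 314.43506953869735, 'cy': 229.71028061234347, 'distortion': array([0.00065461, 0.        , 0.        , 0.        , 0.        ]), 'xyz': array([ 0.01598176, -1.17832452,  0.77105055]), 'orientation': array([-2.03665663,  0.62026895, -0.35712155])}
{'vertical_fov': 48.293984656975944, 'cx': 312.69120068750027, 'cy': 232.5175477330966, 'distortion': array([0.04399011, 0.        , 0.        , 0.        , 0.        ]), 'xyz': array([ 0.37395934, -0.38948554,  1.53471055]), 'orientation': array([-2.18751539,  2.12929627, -0.11286275])}
{'clock': 0.1, 'joints': array([-1.2780824 ,  0.47770116,  0.02234066,  1.55634817, -0.01148361,
        1.10930915, -0.08306992]), 'qvel': array([ 0.00168665, -0.00163661,  0.00057946, -0.00319031, -0.0012242 ,
        0.00080235, -0.00060602]), 'tau': array([ 5.52559897e-03, -5.97763503e+01,  1.61463730e+00, -2.81951898e+01,
        1.29450296e-02,  5.04042691e-03, -2.58391665e-06]), 'tcp_pos': array([0.26316073, 0.62098138, 0.2158357 ]), 'orientation': array([-6.25260817e-01, -3.07854178e+00,  2.55382705e-03]), 'contact_force': array([ 0.14536374, -0.18207979, -0.05957065]), 'moment': array([-0.02456198, -0.00885565, -0.01195712]), 'gripper_force': 0.0, 'grip_width': 0.0855062629303162}
```

View pics/side0.png

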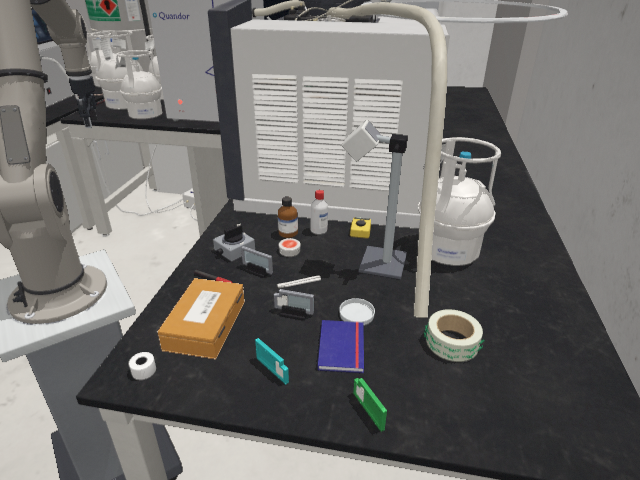

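View pics/top0.png

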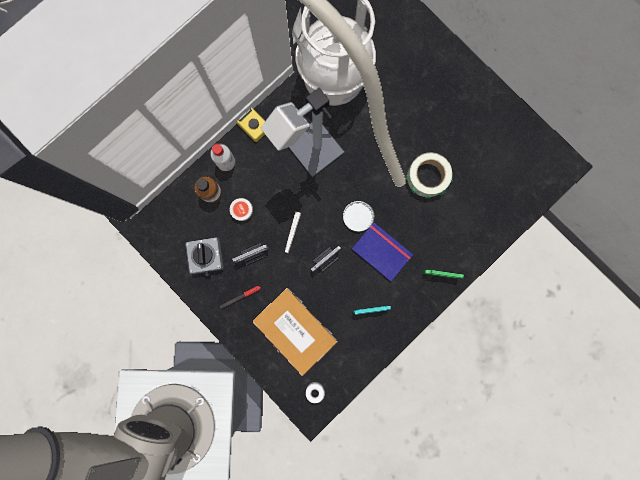

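Both views show two grey framed slides in black stands, A at side (257,262) / top (250,254) and B at side (293,302) / top (326,260). The isolator is at side (235,240) / top (204,256), and the reader head at side (365,140) / top (287,127). Things that could be taken for the notched slide are A, B, the turquoise one at side (271,361) and the green one at side (370,404). B shows a white patch at its left end, so I'll check it in a crop.

```bash
python3 - <<'E'
from h import *
s,t=load('side'),load('top')
a=cv2.resize(s["frame"][215:325,205:325],None,fx=4,fy=4,interpolation=cv2.INTER_CUBIC)
b=cv2.resize(t["frame"][225:280,180:350],(800*480//480*480//800*0+480,155),interpolation=cv2.INTER_CUBIC)
c=cv2.resize(t["frame"][90:160,250:340],None,fx=3,fy=3,interpolation=cv2.INTER_CUBIC)
im=np.zeros((600,800,3),np.uint8); im[:440,:480]=a; im[442:597,:480]=b; im[:210,485:755]=c
d=cv2.resize(s["frame"][110:170,335:415],None,fx=3.8,fy=3.8,interpolation=cv2.INTER_CUBIC); im[215:215+d.shape[0],485:485+d.shape[1]]=d
cv2.imwrite('pics/crop.png',im)
print("handle",deep(t,[[204,254]]),"box",onz(t,[[204,256]],.04))
for n,f,p in(("A",t,[250,254]),("B",t,[326,259])): print(n,onz(f,[p],.064))
print("A side",onz(s,[[257,262]],.05),"B",onz(s,[[293,302]],.05))
print("head top",deep(t,[[287,120],[280,128],[295,125],[310,100],[318,130]]),"side",deep(s,[[365,140],[360,145],[395,200]]))
E
```

```text
handle [[ 0.47410544 -0.07653405  0.06483754]] box [[ 0.47020282 -0.07153244  0.04      ]]
A [[ 0.47748618 -0.20279741  0.064     ]]
B [[ 0.46930424 -0.41228603  0.064     ]]
A side [[ 0.46926448 -0.23248219  0.05      ]] B [[ 0.46201636 -0.42945239  0.05      ]]
head top [[ 0.74732292 -0.31479772  0.4045502 ]
 [ 0.7341927  -0.29889863  0.3883449 ]
 [ 0.73686931 -0.33248411  0.40377611]
 [ 0.802005   -0.36298956  0.38126065]
 [ 0.79221344 -0.38148731  0.19484018]] side [[ 0.73207598 -0.34104552  0.37542034]
 [ 0.72280025 -0.33417018  0.3622891 ]
 [ 0.80633857 -0.39024359  0.2100712 ]]
```

View pics/crop.png

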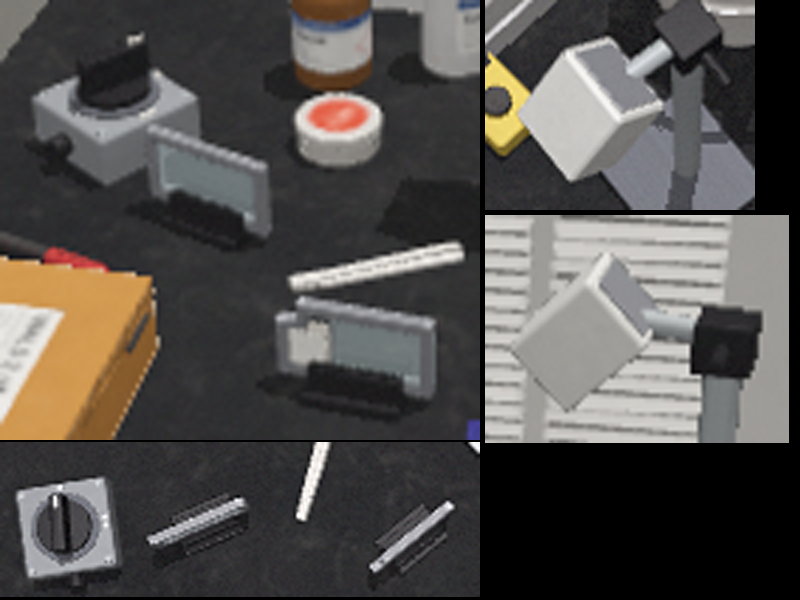

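B is the notched slide: top-left notch and label facing the side camera. A is plain with no frosted end. Next I'll measure exact poses.

```bash
cat > m.py <<'E'
from h import *
s,t=load('side'),load('top')
vv,uu=np.mgrid[0:480,0:640]; px=np.c_[uu.ravel(),vv.ravel()]
W={}
for n,f in(("s",s),("t",t)):
    P=deep(f,px); P[f["z_map"].ravel()==0]=np.nan; W[n]=P.reshape(480,640,3)
def roi(n,c,r): 
    P=W[n]; return (np.abs(P[...,0]-c[0])<r)&(np.abs(P[...,1]-c[1])<r)
# isolator
m=roi("t",(.47,-.072),.075)&(W["t"][...,2]>.028)&(W["t"][...,2]<.09)
m=m.astype(np.uint8); cs=max(cv2.findContours(m,0,2)[0],key=cv2.contourArea)
box=cv2.boxPoints(cv2.minAreaRect(cs)); q=onz(t,box,.04); c=q.mean(0); e=q[1]-q[0]; print("iso",c,[np.linalg.norm(q[i]-q[i-1]) for i in range(4)],"yaw",np.degrees(np.arctan2(e[1],e[0])))
g=cv2.cvtColor(t["frame"],6)
hb=roi("t",(.47,-.072),.05)&(W["t"][...,2]>.066)
ys,xs=np.nonzero(hb); h=onz(t,np.c_[xs,ys],.079)[:,:2]; u=np.linalg.svd(h-h.mean(0))[2][0]; print("bar",h.mean(0),np.degrees(np.arctan2(u[1],u[0])),np.ptp((h-h.mean(0))@u))
for nm,cc in(("A",(.477,-.203)),("B",(.469,-.412))):
    # top view: slide top edge
    m=roi("t",cc,.075)&(W["t"][...,2]>.045)&(W["t"][...,2]<.085)
    ys,xs=np.nonzero(m); h=onz(t,np.c_[xs,ys],.064)[:,:2]; (cx,cy),wh,_=rc=cv2.minAreaRect(h.astype(np.float32)*1000); u=np.linalg.svd(h-h.mean(0))[2][0]
    print(nm,"top",cx,cy,wh,"mean",h.mean(0),np.degrees(np.arctan2(u[1],u[0])),len(h))
    m=roi("s",cc,.09)&(W["s"][...,2]>.03)&(W["s"][...,2]<.08)
    p=W["s"][m]; u=np.linalg.svd(p[:,:2]-p[:,:2].mean(0))[2][0]; d=(p[:,:2]-p[:,:2].mean(0))@u
    print("  side",p.mean(0),np.degrees(np.arctan2(u[1],u[0])),np.ptp(d),p[:,2].max(),len(p),"mid",p[:,:2].mean(0)+u*(d.max()+d.min())/2)
# head: local normals
for n in "st":
    P=W[n]; m=roi(n,(.72,-.32),.09)&(P[...,2]>.27)&(P[...,2]<.45)
    dx=np.roll(P,-2,1)-np.roll(P,2,1); dy=np.roll(P,-2,0)-np.roll(P,2,0); N=np.cross(dy,dx); N/=np.linalg.norm(N,axis=2,keepdims=True)
    ok=m&(np.linalg.norm(dx,axis=2)<.03)&(np.linalg.norm(dy,axis=2)<.03)
    pts,nn=P[ok],N[ok]; 
    for _ in range(3):
        cnt=[(nn@k>.97).sum() for k in nn]; k=nn[np.argmax(cnt)]; sel=nn@k>.95
        if sel.sum()<12: break
        Q=pts[sel]; w=np.linalg.svd(Q-Q.mean(0))[2][2]; w*=np.sign(w@k); print("head",n,len(Q),Q.mean(0),"n",w, "rms",np.std((Q-Q.mean(0))@w)); pts,nn=pts[~sel],nn[~sel]
        if not len(pts): break
E
python3 m.py
```

```text
iso [ 0.47329075 -0.06979356  0.04      ] [np.float64(0.09055814781240379), np.float64(0.09153713866322678), np.float64(0.09069131730120866), np.float64(0.09091069179131586)] yaw -80.26944384736812
bar [ 0.47483726 -0.06979614] -172.64227318271466 0.0555555930936642
A top 481.0696105957031 -200.20089721679688 (10.11066722869873, 99.58577728271484) mean [ 0.4807558  -0.19957131] 115.2650743310891 128
  side [ 0.47988746 -0.19364921  0.04760051] -69.55759338966205 0.14826164435744166 0.06584404050913895 388 mid [ 0.47499953 -0.18053569]
B top 471.9797058105469 -409.613037109375 (9.082792282104492, 98.00855255126953) mean [ 0.47196399 -0.40968668] 131.2186673011607 117
  side [ 0.47530839 -0.4152873   0.04865961] -48.97401662971584 0.09954065555944444 0.06572800537072221 457 mid [ 0.47327246 -0.41294737]
head s 311 [ 0.73934058 -0.34363479  0.35474378] n [-0.65137294 -0.75438285 -0.0813622 ] rms 0.004233597672687643
head s 128 [ 0.75738377 -0.33615029  0.39019799] n [ 0.37393297 -0.39796647  0.83773314] rms 0.004105300398634546
head s 122 [ 0.73954779 -0.34311421  0.36372064] n [-0.65479127 -0.75321349 -0.06259249] rms 0.004745434274499737
head t 357 [ 0.73707729 -0.29573123  0.38497067] n [-0.24764746  0.17160425  0.95353171] rms 0.011390231364358922
head t 221 [ 0.76254634 -0.32827233  0.39222782] n [ 0.31451828 -0.36251217  0.8773045 ] rms 0.005213848786443545
head t 136 [ 0.73162145 -0.33866821  0.37156379] n [-0.67147084 -0.73649409 -0.08187404] rms 0.0025084858143772167
```

Plan: B is the target at (0.472, -0.410), with its x axis heading 131°. The isolator is at (0.474, -0.070), with the bar at 7.4° and the box at 9.7°. I'll move above the isolator with tool y heading 97.4°, which leaves the wrist range for a 90° clockwise turn.

>>> send_rows(
  deltas=[
    {"dx":11,"dy":-35,"rz":1.5},
    {"dx":21,"dy":-69,"rz":3},
    {"dx":32,"dy":-104,"rz":4.5},
    {"dx":42,"dy":-138,"rz":6},
    {"dx":53,"dy":-173,"rz":7.6},
  ],
  jaw=50,
)

```text
$.deltas[0]: bad value
```

>>> send_rows(
  deltas=[
    {"dx":11,"dy":-35,"rz":1.5},
    {"dx":21,"dy":-69,"rz":3},
    {"dx":32,"dy":-104,"rz":4.5},
    {"dx":42,"dy":-138,"rz":6},
    {"dx":53,"dy":-173,"rz":7.6},
  ],
)

```text
$.deltas[0]: bad value
```

>>> send_rows(
  deltas=[
    {"dx":11,"dy":-35,"rz":1.5},
    {"dx":21,"dy":-69,"rz":3},
    {"dx":32,"dy":-104,"rz":4.5},
    {"dx":42,"dy":-138,"rz":6},
    {"dx":53,"dy":-173,"rz":7.6},
  ],
)

```text
$.deltas[0]: bad value
```

>>> send_rows(
  deltas=[
    {"dx":11,"dy":-35,"rz":1.5},
    {"dx":21,"dy":-69,"rz":3},
    {"dx":32,"dy":-104,"rz":4.5},
    {"dx":42,"dy":-138,"rz":6},
    {"dx":52,"dy":-173,"rz":7.6},
  ],
)

```text
$.deltas[0]: bad value
```

>>> send_rows(
  deltas=[
    {"dz":-30},
    {"dz":-60},
    {"dz":-85},
    {"dz":-85},
    {"dz":-85},
  ],
)

```text
$.deltas[0]: bad value
```

All six keys are needed.

>>> send_rows(
  deltas=[
    {"dx":11,"dy":-35,"dz":0,"rx":0,"ry":0,"rz":1.5},
    {"dx":21,"dy":-69,"dz":0,"rx":0,"ry":0,"rz":3},
    {"dx":32,"dy":-104,"dz":0,"rx":0,"ry":0,"rz":4.5},
    {"dx":42,"dy":-138,"dz":0,"rx":0,"ry":0,"rz":6},
    {"dx":53,"dy":-173,"dz":0,"rx":0,"ry":0,"rz":7.6},
  ],
  jaw=50,
)

```text
clock: 0.52
tcp_pos: [0.3163, 0.4467, 0.2162]
orientation: [-0.417, -3.113, 0.001]
contact_force: [0.8, 0.4, -0.5]
grip_width: 0.0498
gripper_force: 0.0
```

>>> send_rows(
  deltas=[
    {"dx":11,"dy":-35,"dz":0,"rx":0,"ry":0,"rz":1.5},
    {"dx":21,"dy":-69,"dz":0,"rx":0,"ry":0,"rz":3},
    {"dx":32,"dy":-104,"dz":0,"rx":0,"ry":0,"rz":4.5},
    {"dx":42,"dy":-138,"dz":0,"rx":0,"ry":0,"rz":6},
    {"dx":53,"dy":-173,"dz":0,"rx":0,"ry":0,"rz":7.6},
  ],
)

```text
clock: 0.93
tcp_pos: [0.3692, 0.2737, 0.2165]
orientation: [-0.21, -3.134, 0.0]
contact_force: [1.2, -0.1, 0.3]
grip_width: 0.0503
gripper_force: 0.0
```

>>> send_rows(
  deltas=[
    {"dx":11,"dy":-35,"dz":0,"rx":0,"ry":0,"rz":1.5},
    {"dx":21,"dy":-69,"dz":0,"rx":0,"ry":0,"rz":3},
    {"dx":32,"dy":-104,"dz":0,"rx":0,"ry":0,"rz":4.5},
    {"dx":42,"dy":-138,"dz":0,"rx":0,"ry":0,"rz":6},
    {"dx":53,"dy":-173,"dz":0,"rx":0,"ry":0,"rz":7.6},
  ],
)

```text
clock: 1.35
tcp_pos: [0.4222, 0.1008, 0.2166]
orientation: [-0.002, -3.141, -0.0]
contact_force: [0.3, 0.5, -0.3]
grip_width: 0.05
gripper_force: 0.0
```

>>> send_rows(
  deltas=[
    {"dx":11,"dy":-35,"dz":0,"rx":0,"ry":0,"rz":1.5},
    {"dx":21,"dy":-69,"dz":0,"rx":0,"ry":0,"rz":3},
    {"dx":32,"dy":-104,"dz":0,"rx":0,"ry":0,"rz":4.5},
    {"dx":42,"dy":-138,"dz":0,"rx":0,"ry":0,"rz":6},
    {"dx":52,"dy":-173,"dz":0,"rx":0,"ry":0,"rz":7.6},
  ],
)

```text
clock: 1.77
tcp_pos: [0.4743, -0.0721, 0.2166]
orientation: [0.206, -3.135, -0.0]
contact_force: [0.7, -0.1, 0.2]
grip_width: 0.05
gripper_force: 0.0
```

>>> send_rows(
  deltas=[
    {"dx":0,"dy":0,"dz":-30,"rx":0,"ry":0,"rz":0},
    {"dx":0,"dy":0,"dz":-60,"rx":0,"ry":0,"rz":0},
    {"dx":0,"dy":0,"dz":-85,"rx":0,"ry":0,"rz":0},
    {"dx":0,"dy":0,"dz":-85,"rx":0,"ry":0,"rz":0},
    {"dx":0,"dy":0,"dz":-85,"rx":0,"ry":0,"rz":0},
  ],
)

```text
clock: 2.18
tcp_pos: [0.4732, -0.0706, 0.131]
orientation: [0.203, -3.132, 0.0]
contact_force: [0.8, 0.5, 0.9]
grip_width: 0.0499
gripper_force: 0.0
```

```bash
cat > o.py <<'E'
from bench import r
from h import R
import numpy as np
o=r.get_obs(); M=R.from_rotvec(o["orientation"]).as_matrix()
print("t",o["clock"],"tcp",o["tcp_pos"].round(4),"yhead",np.degrees(np.arctan2(M[1,1],M[0,1])).round(2),"zax",M[:,2].round(3),"q",o["joints"].round(2),"w",round(o["grip_width"],4),"F",o["contact_force"].round(1),o["gripper_force"])
E
python3 o.py
```

```text
t 2.1833 tcp [ 0.4732 -0.0706  0.131 ] yhead 97.42 zax [-0.003 -0.    -1.   ] q [-0.32  0.28  0.4   2.12 -0.15  0.78  1.88] w 0.0499 F [0.8 0.5 0.9] 0.0
```

>>> send_rows(
  deltas=[
    {"dx":1,"dy":1,"dz":-25,"rx":0,"ry":0,"rz":0},
    {"dx":1,"dy":1,"dz":-45,"rx":0,"ry":0,"rz":0},
    {"dx":1,"dy":1,"dz":-58,"rx":0,"ry":0,"rz":0},
    {"dx":1,"dy":1,"dz":-65,"rx":0,"ry":0,"rz":0},
    {"dx":1,"dy":1,"dz":-65,"rx":0,"ry":0,"rz":0},
  ],
)

```text
clock: 2.6
tcp_pos: [0.4757, -0.0692, 0.067]
orientation: [-0.204, 3.135, 0.0]
contact_force: [-0.9, 0.4, 0.8]
grip_width: 0.05
gripper_force: 0.0
```

>>> send_rows(
  deltas=[
    {"dx":0,"dy":0,"dz":0,"rx":0,"ry":0,"rz":0},
    {"dx":0,"dy":0,"dz":0,"rx":0,"ry":0,"rz":0},
    {"dx":0,"dy":0,"dz":0,"rx":0,"ry":0,"rz":0},
    {"dx":0,"dy":0,"dz":0,"rx":0,"ry":0,"rz":0},
    {"dx":0,"dy":0,"dz":0,"rx":0,"ry":0,"rz":0},
  ],
  jaw=8,
  newtons=30,
)

```text
clock: 3.02
tcp_pos: [0.4757, -0.0694, 0.0673]
orientation: [-0.204, 3.134, 0.0]
contact_force: [-0.7, 0.4, 0.1]
grip_width: 0.0079
gripper_force: 0.0
```

```bash
python3 o.py
```

```text
t 3.0167 tcp [ 0.4757 -0.0694  0.0673] yhead 97.44 zax [ 0.001  0.    -1.   ] q [-0.28  0.39  0.36  2.16 -0.23  0.63  1.94] w 0.0079 F [-0.7  0.4  0.1] 0.0
```

```bash
python3 - <<'E'
from bench import r
from h import *
a=r.grab_frame("top");b=r.grab_frame("side")
im=np.zeros((480,800,3),np.uint8)
im[:400,:400]=cv2.resize(a["frame"][215:295,165:245],(400,400),interpolation=2)
im[:400,400:]=cv2.resize(b["frame"][190:270,195:275],(400,400),interpolation=2)
cv2.imwrite('pics/c2.png',im); print(proj(b,r.get_obs()["tcp_pos"]),proj(a,r.get_obs()["tcp_pos"]))
E
```

```text
[[232.44399321 230.25598375]] [[201.28090835 253.37385018]]
```

View pics/c2.png

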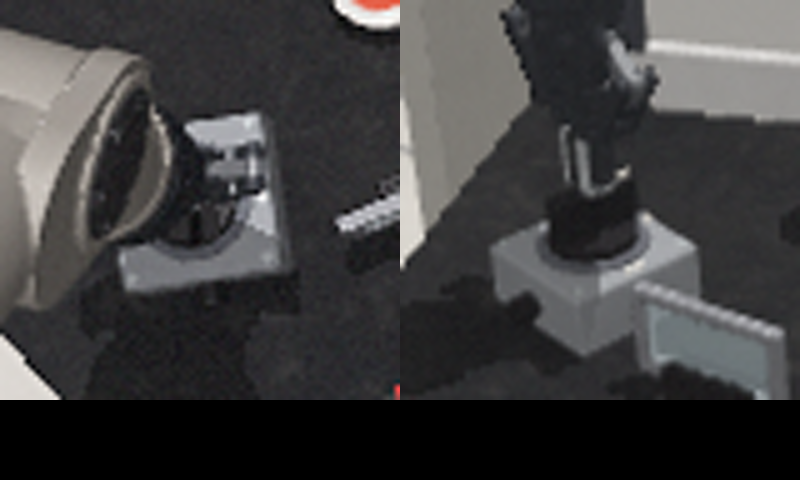

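The tips look level with or behind the bar, and the jaw closed to 8 mm with no force. I'll check with depth.

```bash
python3 - <<'E'
from bench import r
from h import *
s0=load('side');b=r.grab_frame("side")
np.set_printoptions(precision=3,suppress=True,linewidth=150)
for v in range(220,246,2):
    for u in (228,232,236):
        print(u,v,"was",deep(s0,[[u,v]])[0],s0["frame"][v,u],"now",deep(b,[[u,v]])[0],b["frame"][v,u])
print("bar ends proj",proj(s0,[[.474+.028*k,-.07,z] for z in(.051,.079) for k in(-1,1)]))
E
```

```text
228 220 was [ 0.537  0.108 -0.002] [50 50 48] now [ 0.466 -0.067  0.104] [77 76 75]
232 220 was [ 0.547  0.099 -0.   ] [45 42 41] now [ 0.472 -0.081  0.108] [80 80 77]
236 220 was [ 0.561  0.098 -0.004] [52 51 52] now [ 0.482 -0.088  0.108] [41 39 37]
228 222 was [ 0.532  0.099 -0.004] [51 49 51] now [ 0.465 -0.068  0.098] [80 81 79]
232 222 was [ 0.544  0.092 -0.004] [51 52 53] now [ 0.471 -0.083  0.103] [96 95 94]
236 222 was [ 0.554  0.082 -0.002] [53 50 52] now [ 0.48  -0.092  0.104] [39 36 35]
228 224 was [ 0.527  0.087 -0.004] [51 50 50] now [ 0.465 -0.067  0.09 ] [120 119 118]
232 224 was [0.534 0.071 0.002] [54 53 53] now [ 0.472 -0.08   0.095] [116 114 113]
236 224 was [0.546 0.065 0.001] [67 69 70] now [ 0.482 -0.085  0.094] [43 41 40]
228 226 was [ 0.52   0.072 -0.002] [48 46 47] now [ 0.52   0.071 -0.002] [81 79 79]
232 226 was [ 0.479 -0.061  0.076] [53 52 52] now [ 0.47  -0.084  0.09 ] [119 117 117]
236 226 was [ 0.487 -0.072  0.079] [55 52 54] now [ 0.48  -0.087  0.089] [43 42 38]
228 228 was [ 0.463 -0.067  0.077] [47 44 45] now [ 0.463 -0.068  0.078] [33 32 33]
232 2
[... 1590 characters left out ...]
39]
236 240 was [ 0.473 -0.095  0.047] [31 29 30] now [ 0.473 -0.095  0.047] [34 32 34]
228 242 was [ 0.453 -0.082  0.041] [107  99  99] now [ 0.452 -0.084  0.042] [71 67 64]
232 242 was [ 0.462 -0.09   0.041] [49 46 47] now [ 0.461 -0.092  0.043] [48 46 46]
236 242 was [ 0.471 -0.097  0.042] [109 103 100] now [ 0.472 -0.095  0.04 ] [110 104 102]
228 244 was [ 0.45  -0.087  0.037] [139 135 133] now [ 0.449 -0.089  0.039] [95 92 90]
232 244 was [ 0.458 -0.099  0.041] [90 85 84] now [ 0.458 -0.098  0.04 ] [78 74 74]
236 244 was [ 0.47  -0.098  0.036] [143 140 138] now [ 0.467 -0.107  0.042] [143 139 137]
bar ends proj [[223.803 237.872]
 [241.093 232.397]
 [222.875 229.667]
 [240.363 224.297]]
```

The lowest visible finger points are at z≈0.083, above the bar top. I'll lift and compare the real tip position with the reported TCP.

>>> send_rows(
  deltas=[
    {"dx":0,"dy":0,"dz":25,"rx":0,"ry":0,"rz":0},
    {"dx":0,"dy":0,"dz":60,"rx":0,"ry":0,"rz":0},
    {"dx":0,"dy":0,"dz":70,"rx":0,"ry":0,"rz":0},
    {"dx":0,"dy":0,"dz":70,"rx":0,"ry":0,"rz":0},
  ],
)

```text
clock: 3.5
tcp_pos: [0.4776, -0.0696, 0.1394]
orientation: [-0.203, 3.129, 0.0]
contact_force: [-0.2, -0.4, -0.3]
grip_width: 0.0079
gripper_force: 0.0
```

```bash
python3 o.py; python3 - <<'E'
from bench import r
from h import *
np.set_printoptions(precision=3,suppress=True,linewidth=150)
b=r.grab_frame("side");o=r.get_obs()["tcp_pos"]
vv,uu=np.mgrid[0:480,0:640];px=np.c_[uu.ravel(),vv.ravel()];P=deep(b,px);P[b["z_map"].ravel()==0]=9
m=(np.hypot(P[:,0]-o[0],P[:,1]-o[1])<.045)&(P[:,2]>.09)&(P[:,2]<.2)
q=P[m];print(o)
for z in np.arange(.09,.2,.01):
    k=q[(q[:,2]>=z)&(q[:,2]<z+.01)]; 
    if len(k): print(round(z,3),len(k),k.min(0),k.max(0))
p=proj(b,[o,o-[0,0,.011],o-[0,0,-.008]]);print(p)
u,v=p[0].astype(int); c=b["frame"][v-50:v+50,u-65:u+65]; cv2.imwrite('pics/c3.png',cv2.resize(c,None,fx=6,fy=6,interpolation=2))
E
```

```text
t 3.5 tcp [ 0.4776 -0.0696  0.1394] yhead 97.43 zax [ 0.006  0.001 -1.   ] q [-0.33  0.27  0.41  2.11 -0.15  0.79  1.87] w 0.0079 F [-0.2 -0.4 -0.3] 0.0
[ 0.476 -0.069  0.138]
0.15 18 [ 0.467 -0.087  0.152] [ 0.489 -0.064  0.16 ]
0.16 33 [ 0.467 -0.092  0.16 ] [ 0.487 -0.063  0.17 ]
0.17 33 [ 0.466 -0.092  0.17 ] [ 0.489 -0.065  0.18 ]
0.18 35 [ 0.466 -0.093  0.18 ] [ 0.488 -0.058  0.19 ]
0.19 30 [ 0.462 -0.107  0.191] [ 0.492 -0.047  0.2  ]
[[230.575 208.976]
 [230.914 212.344]
 [230.327 206.509]]
```

View pics/c3.png

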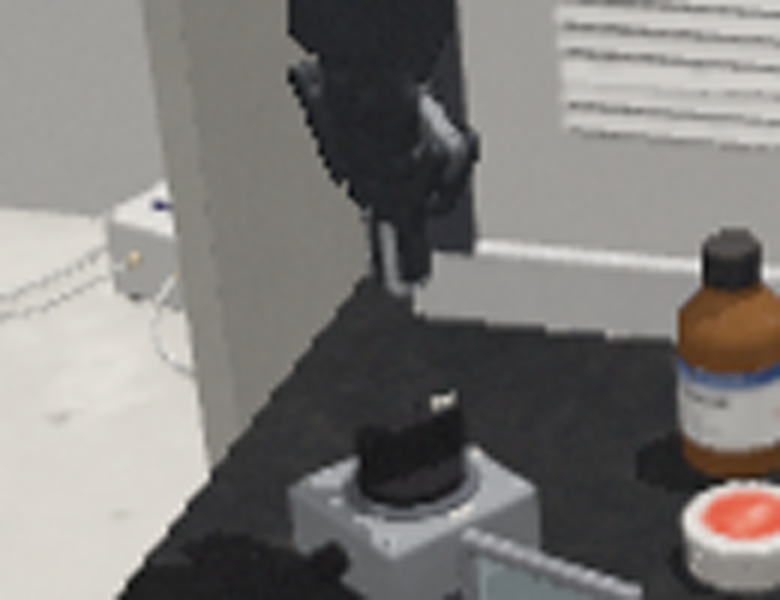

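The picture shows the shut tips at crop (400,293), about 12-14 mm above the reported TCP rather than 11 mm below it. The earlier empty close at TCP 0.067 agrees, since it means the tips were above 79 mm. So tip z ≈ TCP + 13 mm, and I'll grip with the TCP near 0.044.

>>> send_rows(
  deltas=[
    {"dx":-2,"dy":0,"dz":-25,"rx":0,"ry":0,"rz":0},
    {"dx":-2,"dy":0,"dz":-50,"rx":0,"ry":0,"rz":0},
    {"dx":-2,"dy":0,"dz":-70,"rx":0,"ry":0,"rz":0},
    {"dx":-2,"dy":0,"dz":-82,"rx":0,"ry":0,"rz":0},
    {"dx":-2,"dy":0,"dz":-87,"rx":0,"ry":0,"rz":0},
  ],
  jaw=45,
)

```text
clock: 3.97
tcp_pos: [0.4708, -0.0694, 0.0467]
orientation: [0.203, -3.129, -0.0]
contact_force: [-0.7, -0.8, -0.7]
grip_width: 0.0446
gripper_force: 0.0
```

>>> send_rows(
  deltas=[
    {"dx":0,"dy":0,"dz":-4,"rx":0,"ry":0,"rz":0},
    {"dx":0,"dy":0,"dz":-7,"rx":0,"ry":0,"rz":0},
    {"dx":0,"dy":0,"dz":-7,"rx":0,"ry":0,"rz":0},
  ],
)

```text
clock: 4.22
tcp_pos: [0.4733, -0.0695, 0.0424]
orientation: [0.204, -3.135, 0.0]
contact_force: [-0.6, -0.8, 0.0]
grip_width: 0.0447
gripper_force: 0.0
```

>>> send_rows(
  deltas=[
    {"dx":0,"dy":0,"dz":0,"rx":0,"ry":0,"rz":0},
    {"dx":0,"dy":0,"dz":0,"rx":0,"ry":0,"rz":0},
    {"dx":0,"dy":0,"dz":0,"rx":0,"ry":0,"rz":0},
    {"dx":0,"dy":0,"dz":0,"rx":0,"ry":0,"rz":0},
    {"dx":0,"dy":0,"dz":0,"rx":0,"ry":0,"rz":0},
  ],
  jaw=8,
  newtons=25,
)

```text
clock: 4.63
tcp_pos: [0.4735, -0.0668, 0.0435]
orientation: [-0.207, 3.135, 0.005]
contact_force: [-2.5, 7.3, 7.8]
grip_width: 0.0133
gripper_force: 28.3
```

Gripped: 13.3 mm wide at 28 N. I'll turn clockwise by 90°, easing the small lateral offset on the way.

>>> send_rows(
  deltas=[
    {"dx":0.3,"dy":2.5,"dz":1,"rx":0,"ry":0,"rz":-6.8},
    {"dx":0.7,"dy":2.9,"dz":1,"rx":0,"ry":0,"rz":-13.6},
    {"dx":1.0,"dy":2.8,"dz":1,"rx":0,"ry":0,"rz":-20.4},
    {"dx":1.4,"dy":2.7,"dz":1,"rx":0,"ry":0,"rz":-27.2},
    {"dx":1.7,"dy":2.5,"dz":1,"rx":0,"ry":0,"rz":-34},
  ],
  newtons=40,
)

```text
clock: 5.05
tcp_pos: [0.4735, -0.0663, 0.0437]
orientation: [-0.729, -3.053, -0.001]
contact_force: [-4.1, 1.4, 0.2]
grip_width: 0.0136
gripper_force: 42.3
```

>>> send_rows(
  deltas=[
    {"dx":0.2,"dy":-0.3,"dz":0,"rx":0,"ry":0,"rz":-6.8},
    {"dx":0.5,"dy":-0.5,"dz":0,"rx":0,"ry":0,"rz":-13.6},
    {"dx":0.7,"dy":-0.8,"dz":0,"rx":0,"ry":0,"rz":-20.4},
    {"dx":0.9,"dy":-1.1,"dz":0,"rx":0,"ry":0,"rz":-27.2},
    {"dx":1.1,"dy":-1.4,"dz":0,"rx":0,"ry":0,"rz":-34},
  ],
)

```text
clock: 5.47
tcp_pos: [0.4737, -0.0661, 0.0436]
orientation: [-1.587, -2.704, -0.002]
contact_force: [-6.4, 6.6, 5.2]
grip_width: 0.0133
gripper_force: 43.1
```

>>> send_rows(
  deltas=[
    {"dx":0.1,"dy":-0.3,"dz":0,"rx":0,"ry":0,"rz":-6.8},
    {"dx":0.2,"dy":-0.7,"dz":0,"rx":0,"ry":0,"rz":-13.6},
    {"dx":0.2,"dy":-1.1,"dz":0,"rx":0,"ry":0,"rz":-20},
    {"dx":0.2,"dy":-1.1,"dz":0,"rx":0,"ry":0,"rz":-20},
  ],
)

```text
clock: 5.8
tcp_pos: [0.4739, -0.066, 0.0436]
orientation: [-2.028, -2.389, -0.001]
contact_force: [-7.9, 8.8, 9.3]
grip_width: 0.013
gripper_force: 44.0
```

```bash
python3 o.py; python3 -c "
from bench import r
print(r.get_obs()['moment'])"
```

```text
t 5.8 tcp [ 0.4739 -0.066   0.0436] yhead 9.35 zax [-0.006  0.005 -1.   ] q [-0.58  0.54  0.75  2.19 -0.63  0.65  0.78] w 0.013 F [-7.9  8.8  9.3] 43.981223702430725
[1.83307143 1.58944693 0.57378278]
```

A 0.57 N m moment against the stop, and the heading matches the on position. I'll nudge slightly more, release, lift and verify.

>>> send_rows(
  deltas=[
    {"dx":0,"dy":0,"dz":0,"rx":0,"ry":0,"rz":-1.5},
    {"dx":0,"dy":0,"dz":0,"rx":0,"ry":0,"rz":-1.5},
  ],
)

```text
clock: 5.97
tcp_pos: [0.4739, -0.066, 0.0436]
orientation: [-2.052, -2.369, -0.001]
contact_force: [-6.7, 8.8, 8.9]
grip_width: 0.013
gripper_force: 47.0
```

>>> send_rows(
  deltas=[
    {"dx":0,"dy":0,"dz":0,"rx":0,"ry":0,"rz":0},
    {"dx":0,"dy":0,"dz":0,"rx":0,"ry":0,"rz":0},
    {"dx":0,"dy":0,"dz":0,"rx":0,"ry":0,"rz":0},
  ],
  jaw=40,
)

```text
clock: 6.22
tcp_pos: [0.477, -0.0697, 0.0441]
orientation: [2.062, 2.369, 0.001]
contact_force: [0.9, -0.1, -1.1]
grip_width: 0.0402
gripper_force: 0.0
```

>>> send_rows(
  deltas=[
    {"dx":0,"dy":0,"dz":30,"rx":0,"ry":0,"rz":0},
    {"dx":0,"dy":0,"dz":70,"rx":0,"ry":0,"rz":0},
    {"dx":0,"dy":0,"dz":110,"rx":0,"ry":0,"rz":0},
    {"dx":0,"dy":0,"dz":130,"rx":0,"ry":0,"rz":0},
  ],
)

```text
clock: 6.55
tcp_pos: [0.4781, -0.071, 0.1774]
orientation: [2.063, 2.365, 0.004]
contact_force: [0.9, -0.3, 0.4]
grip_width: 0.0402
gripper_force: 0.0
```

>>> send_rows(
  deltas=[
    {"dx":0,"dy":-40,"dz":0,"rx":0,"ry":0,"rz":-7},
    {"dx":0,"dy":-80,"dz":0,"rx":0,"ry":0,"rz":-14},
    {"dx":0,"dy":-120,"dz":0,"rx":0,"ry":0,"rz":-21},
    {"dx":0,"dy":-160,"dz":0,"rx":0,"ry":0,"rz":-28},
    {"dx":0,"dy":-200,"dz":0,"rx":0,"ry":0,"rz":-35},
  ],
)

```text
clock: 6.97
tcp_pos: [0.4765, -0.2714, 0.1741]
orientation: [2.683, 1.632, 0.002]
contact_force: [0.9, 0.8, -0.0]
grip_width: 0.04
gripper_force: 0.0
```

```bash
python3 o.py; cat > m2.py <<'E'
from bench import r
from h import *
np.set_printoptions(precision=4,suppress=True,linewidth=150)
t,s,o=r.grab_frame("top"),r.grab_frame("side"),r.get_obs()
pickle.dump(t,open('top2.pkl','wb'));pickle.dump(s,open('side2.pkl','wb'))
vv,uu=np.mgrid[0:480,0:640];px=np.c_[uu.ravel(),vv.ravel()]
P=deep(t,px); m=(np.hypot(P[:,0]-.474,P[:,1]+.07)<.04)&(P[:,2]>.066)&(P[:,2]<.09)
h=onz(t,px[m],.079)[:,:2];u=np.linalg.svd(h-h.mean(0))[2][0];print("bar",h.mean(0),np.degrees(np.arctan2(u[1],u[0])),np.ptp(h@u),len(h))
# post + head using both views
T0,S0=load('top'),load('side')
for n,f in(("t",T0),("s",S0)):
    P=deep(f,px); k=(f["z_map"].ravel()>0)&(np.hypot(P[:,0]-.79,P[:,1]+.38)<.06)
    for a,b in((.08,.16),(.16,.24),(.24,.32)):
        q=P[k&(P[:,2]>a)&(P[:,2]<b)]
        if len(q)>5: print("post",n,a,np.median(q,0),q.min(0),q.max(0),len(q))
# head ransac planes
rng=np.random.default_rng(0)
for n,f in(("t",T0),("s",S0)):
    P=deep(f,px); k=(f["z_map"].ravel()>0)&(np.hypot(P[:,0]-.735,P[:,1]+.32)<.085)&(P[:,2]>.27)&(P[:,2]<.45); Q=P[k]; 
    for _ in range(3):
        best=None
        for i in range(600):
            a=Q[rng.choice(len(Q),3,0)]; w=np.cross(a[1]-a[0],a[2]-a[0]); w/=np.linalg.norm(w)+1e-12
            s_=np.abs((Q-a[0])@w)<.004
            if best is None or s_.sum()>best.sum(): best=s_
        q=Q[best]; c=q.mean(0); w=np.linalg.svd(q-c)[2][2]; w*=np.sign(w@(np.array(f["xyz"])-c)); print("plane",n,len(q),"c",c,"n",w,"az",np.degrees(np.arctan2(w[1],w[0])),"rms",np.std((q-c)@w)); Q=Q[~best]
        if len(Q)<40: break
E
python3 m2.py
```

```text
t 6.9667 tcp [ 0.4765 -0.2714  0.1741] yhead -27.38 zax [ 0.001 -0.    -1.   ] q [-0.39  0.52  1.08  1.95 -0.55  1.    0.47] w 0.04 F [ 0.9  0.8 -0. ] 0.0Traceback (most recent call last):
  File "m2.py", line 8, in <module>
    h=onz(t,px[m],.079)[:,:2];u=np.linalg.svd(h-h.mean(0))[2][0];print("bar",h.mean(0),np.degrees(np.arctan2(u[1],u[0])),np.ptp(h@u),len(h))
      ~~~^^^^^^^^^^^^^^
  File "h.py", line 12, in onz
    d=rays(f,px);o=np.array(f["xyz"]); return o+d*((z-o[2])/d[:,2])[:,None]
  File "h.py", line 9, in rays
    u=cv2.undistortPoints(np.array(px,float).reshape(-1,1,2),K(f),np.array(f["distortion"],float)).reshape(-1,2)
      ~~~~~~~~~~~~~~~~~~~^^^^^^^^^^^^^^^^^^^^^^^^^^^^^^^^^^^^^^^^^^^^^^^^^^^^^^^^^^^^^^^^^^^^^^^^^
cv2.error: OpenCV(4.12.0) /io/opencv/modules/calib3d/src/undistort.dispatch.cpp:347: error: (-215:Assertion failed) CV_IS_MAT(_src) && CV_IS_MAT(_dst) && (_src->rows == 1 || _src->cols == 1) && (_dst->rows == 1 || _dst->cols == 1) && _src->cols + _src->rows - 1 == _dst->rows + _dst->cols - 1 && (CV_MAT_TYPE(_src->type) == CV_32FC2 || CV_MAT_TYPE(_src->type) == CV_64FC2) && (CV_MAT_TYPE(_dst->type) == CV_32FC2 || CV_MAT_TYPE(_dst->type) == CV_64FC2) in function 'cvUndistortPointsInternal'
```

```bash
sed -i 's/^P=deep(t,px); m=.*/P=deep(s,px); m=(np.hypot(P[:,0]-.474,P[:,1]+.07)<.04)\&(P[:,2]>.06)\&(P[:,2]<.09)\&(s["z_map"].ravel()>0)/; s/^h=onz(t,px\[m\],.079)\[:,:2\]/h=P[m][:,:2]/' m2.py; python3 m2.py; python3 - <<'E'
from h import *
s=load('side2'); cv2.imwrite('pics/c4.png',cv2.resize(s["frame"][110:290,205:425],None,fx=3.3,fy=3.3,interpolation=2))
E
```

```text
bar [ 0.4736 -0.0773] -77.60183203082848 0.05921014585643353 110
post t 0.08 [ 0.7946 -0.3789  0.1242] [ 0.7911 -0.3898  0.081 ] [ 0.8016 -0.3677  0.1596] 73
post t 0.16 [ 0.7942 -0.3776  0.2029] [ 0.7907 -0.3893  0.1609] [ 0.8061 -0.3654  0.2386] 92
post t 0.24 [ 0.7944 -0.3789  0.2795] [ 0.7909 -0.3909  0.2402] [ 0.8063 -0.3662  0.3187] 105
post s 0.08 [ 0.7991 -0.3881  0.1205] [ 0.7924 -0.3955  0.0802] [ 0.8173 -0.371   0.1598] 239
post s 0.16 [ 0.7991 -0.3879  0.2017] [ 0.7908 -0.3944  0.1604] [ 0.8212 -0.3693  0.2399] 260
post s 0.24 [ 0.7992 -0.3877  0.2818] [ 0.7926 -0.3956  0.2405] [ 0.8166 -0.3697  0.3199] 293
plane t 803 c [ 0.7336 -0.294   0.3856] n [-0.4475  0.5294  0.7207] az 130.20741576365796 rms 0.001809314199722182
plane t 388 c [ 0.7614 -0.3294  0.3904] n [ 0.4186 -0.5299  0.7376] az -51.693948688510226 rms 0.0017081584868249109
plane t 197 c [ 0.7753 -0.3544  0.3751] n [-0.2007  0.1131  0.9731] az 150.59461177288802 rms 0.002291045266731352
plane s 618 c [ 0.7227 -0.3303  0.3632] n [-0.7687 -0.6395  0.0061] az -140.24254542390227 rms 0.0018669732937384852
plane s 222 c [ 0.7636 -0.3344  0.3877] n [ 0.3757 -0.4672  0.8004] az -51.19723229535273 rms 0.0019402043401433775
plane s 106 c [ 0.7858 -0.3722  0.3537] n [-0.9866 -0.0857 -0.1388] az -175.03792034106377 rms 0.002273099912061611
```

View pics/c4.png

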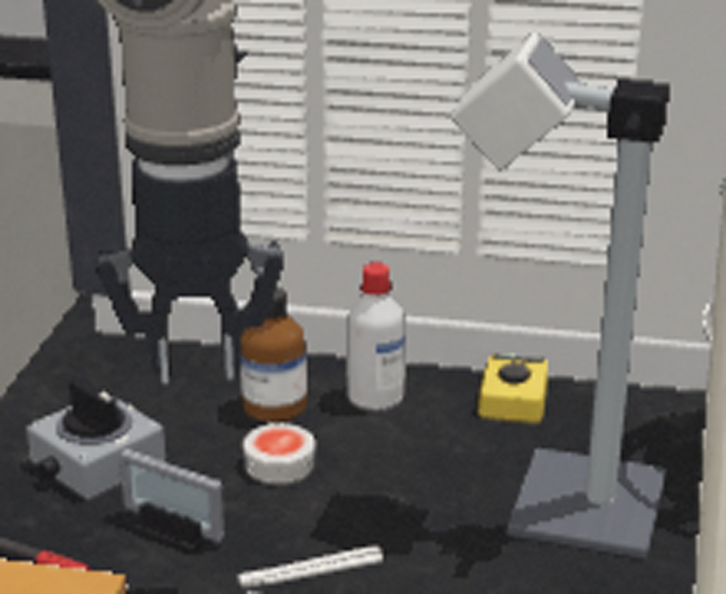

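The picture shows the handle's line at crop (123,397) pointing at the on side (bar ≈ -78°, matching on). The plain slide, bottles and tin are undisturbed. The lens comes out at (0.732, -0.287, 0.335), heading 129.7°, which puts the label target at (0.678, -0.222, 0.250). Next I'll move over the notched slide, gripping at its clear end (slide x ≈ -22 mm), tool y at -138.9°.

>>> send_rows(
  deltas=[
    {"dx":1,"dy":-10,"dz":0,"rx":0,"ry":0,"rz":-7},
    {"dx":1,"dy":-20,"dz":0,"rx":0,"ry":0,"rz":-14},
    {"dx":2,"dy":-30,"dz":0,"rx":0,"ry":0,"rz":-21},
    {"dx":3,"dy":-40,"dz":0,"rx":0,"ry":0,"rz":-28},
    {"dx":4,"dy":-50,"dz":0,"rx":0,"ry":0,"rz":-35},
  ],
)

```text
clock: 7.58
tcp_pos: [0.4813, -0.3179, 0.1736]
orientation: [-3.048, -0.754, -0.001]
contact_force: [-0.5, 0.3, 0.6]
grip_width: 0.0398
gripper_force: 0.0
```

>>> send_rows(
  deltas=[
    {"dx":1,"dy":-10,"dz":0,"rx":0,"ry":0,"rz":-7},
    {"dx":1,"dy":-20,"dz":0,"rx":0,"ry":0,"rz":-14},
    {"dx":2,"dy":-30,"dz":0,"rx":0,"ry":0,"rz":-21},
    {"dx":3,"dy":-40,"dz":0,"rx":0,"ry":0,"rz":-28},
    {"dx":4,"dy":-50,"dz":0,"rx":0,"ry":0,"rz":-35},
  ],
)

```text
clock: 8.0
tcp_pos: [0.4855, -0.3679, 0.1734]
orientation: [-3.134, 0.197, -0.0]
contact_force: [0.3, -0.3, 0.1]
grip_width: 0.04
gripper_force: 0.0
```

>>> send_rows(
  deltas=[
    {"dx":1,"dy":-10,"dz":0,"rx":0,"ry":0,"rz":-7},
    {"dx":1,"dy":-20,"dz":0,"rx":0,"ry":0,"rz":-14},
    {"dx":2,"dy":-30,"dz":0,"rx":0,"ry":0,"rz":-21},
    {"dx":3,"dy":-40,"dz":0,"rx":0,"ry":0,"rz":-28},
    {"dx":4,"dy":-50,"dz":0,"rx":0,"ry":0,"rz":-35},
  ],
)

```text
clock: 8.42
tcp_pos: [0.4897, -0.4179, 0.1733]
orientation: [-2.93, 1.131, 0.0]
contact_force: [0.7, -0.8, -0.3]
grip_width: 0.0401
gripper_force: 0.0
```

>>> send_rows(
  deltas=[
    {"dx":0,"dy":-2,"dz":-20,"rx":0,"ry":0,"rz":-6.7},
    {"dx":0,"dy":-2,"dz":-40,"rx":0,"ry":0,"rz":-6.7},
    {"dx":0,"dy":-2,"dz":-60,"rx":0,"ry":0,"rz":-6.7},
    {"dx":0,"dy":-2,"dz":-60,"rx":0,"ry":0,"rz":-6.7},
  ],
)

```text
clock: 8.75
tcp_pos: [0.4886, -0.4178, 0.1095]
orientation: [-2.86, 1.291, 0.008]
contact_force: [-0.7, -0.1, -0.6]
grip_width: 0.0401
gripper_force: 0.0
```

```bash
python3 o.py; cat > m3.py <<'E'
from bench import r
from h import *
import sys
np.set_printoptions(precision=4,suppress=True,linewidth=150)
s=r.grab_frame("side");o=r.get_obs()["tcp_pos"];pickle.dump(s,open('side3.pkl','wb'))
vv,uu=np.mgrid[0:480,0:640];px=np.c_[uu.ravel(),vv.ravel()];P=deep(s,px);P[s["z_map"].ravel()==0]=9
m=(np.hypot(P[:,0]-o[0],P[:,1]-o[1])<.06)&(P[:,2]>.085)&(P[:,2]<.2)
q=P[m]
for z in np.arange(.085,.2,.01):
    k=q[(q[:,2]>=z)&(q[:,2]<z+.01)]
    if len(k): print(round(z,3),len(k),k.min(0),k.max(0),k.mean(0))
u,v=proj(s,o)[0].astype(int); cv2.imwrite('pics/c5.png',cv2.resize(s["frame"][v-50:v+50,u-65:u+65],None,fx=6,fy=6,interpolation=2))
E
python3 m3.py
```

```text
t 8.75 tcp [ 0.4886 -0.4178  0.1095] yhead -138.59 zax [-0.003  0.005 -1.   ] q [-0.14  1.    1.31  1.77 -1.03  1.25 -0.96] w 0.0401 F [-0.7 -0.1 -0.6] 0.0
0.115 1 [ 0.467  -0.433   0.1245] [ 0.467  -0.433   0.1245] [ 0.467  -0.433   0.1245]
0.125 42 [ 0.4623 -0.4466  0.1253] [ 0.5131 -0.406   0.1349] [ 0.4849 -0.4282  0.1303]
0.135 47 [ 0.4611 -0.4476  0.1353] [ 0.5154 -0.4063  0.145 ] [ 0.4846 -0.4297  0.1401]
0.145 56 [ 0.4612 -0.4492  0.1455] [ 0.5137 -0.4049  0.155 ] [ 0.4819 -0.4321  0.1501]
0.155 28 [ 0.4614 -0.4483  0.155 ] [ 0.5154 -0.4089  0.1645] [ 0.4864 -0.431   0.1588]
0.165 34 [ 0.4461 -0.4628  0.1658] [ 0.5378 -0.3936  0.1749] [ 0.4892 -0.4291  0.1711]
0.175 70 [ 0.4429 -0.4645  0.1751] [ 0.5377 -0.3937  0.1847] [ 0.4701 -0.4441  0.1796]
0.185 57 [ 0.4396 -0.4671  0.1851] [ 0.5374 -0.3941  0.1949] [ 0.4797 -0.4407  0.1907]
0.195 35 [ 0.4391 -0.4677  0.195 ] [ 0.5363 -0.3958  0.1999] [ 0.4777 -0.4432  0.1971]
```

View pics/c5.png

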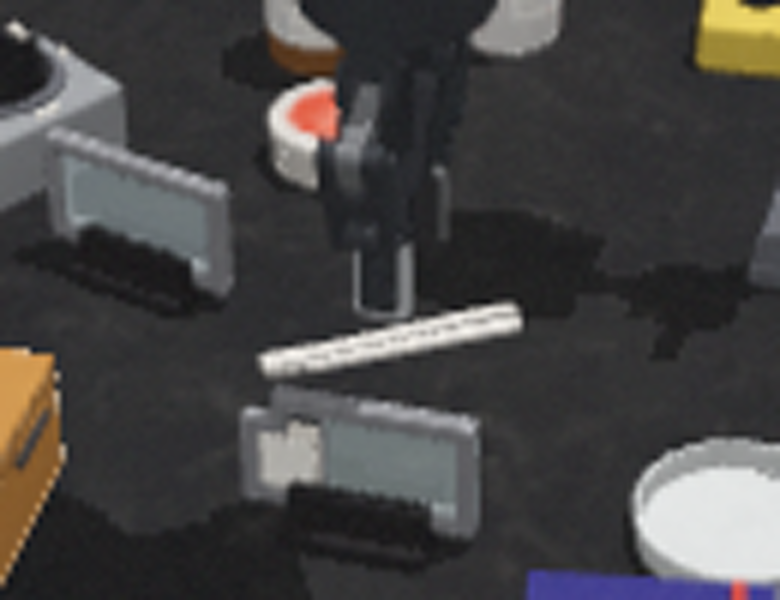

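The tips, at crop (385,315), are over the clear end of the notched slide, at z≈0.125 with the TCP at 0.110. That's the same offset as before. Descending to TCP 0.021 and closing.

>>> send_rows(
  deltas=[
    {"dx":0,"dy":-5,"dz":-20,"rx":0,"ry":0,"rz":0},
    {"dx":0,"dy":-5,"dz":-40,"rx":0,"ry":0,"rz":0},
    {"dx":0,"dy":-5,"dz":-58,"rx":0,"ry":0,"rz":0},
    {"dx":0,"dy":-5,"dz":-72,"rx":0,"ry":0,"rz":0},
    {"dx":0,"dy":-5,"dz":-80,"rx":0,"ry":0,"rz":0},
  ],
)

```text
clock: 9.22
tcp_pos: [0.4887, -0.4255, 0.0324]
orientation: [-2.861, 1.295, 0.002]
contact_force: [-0.5, 0.0, 0.2]
grip_width: 0.0404
gripper_force: 0.0
```

>>> send_rows(
  deltas=[
    {"dx":0,"dy":0,"dz":-5,"rx":0,"ry":0,"rz":0},
    {"dx":0,"dy":0,"dz":-10,"rx":0,"ry":0,"rz":0},
    {"dx":0,"dy":0,"dz":-10,"rx":0,"ry":0,"rz":0},
  ],
)

```text
clock: 9.47
tcp_pos: [0.4884, -0.4264, 0.0234]
orientation: [-2.862, 1.297, 0.0]
contact_force: [-0.7, -0.0, 0.6]
grip_width: 0.0403
gripper_force: 0.0
```

```bash
python3 o.py
```

```text
t 9.4667 tcp [ 0.4884 -0.4264  0.0234] yhead -138.75 zax [-0.  0. -1.] q [-0.09  1.09  1.2   1.8  -1.15  1.14 -0.9 ] w 0.0403 F [-0.7 -0.   0.6] 0.0
```

>>> send_rows(
  deltas=[
    {"dx":0,"dy":3,"dz":-2,"rx":0,"ry":0,"rz":0},
    {"dx":0,"dy":3,"dz":-2,"rx":0,"ry":0,"rz":0},
    {"dx":0,"dy":3,"dz":-2,"rx":0,"ry":0,"rz":0},
    {"dx":0,"dy":3,"dz":-2,"rx":0,"ry":0,"rz":0},
    {"dx":0,"dy":3,"dz":-2,"rx":0,"ry":0,"rz":0},
  ],
  jaw=4,
  newtons=25,
)

```text
clock: 9.88
tcp_pos: [0.4875, -0.4242, 0.0222]
orientation: [2.859, -1.298, -0.0]
contact_force: [-2.3, -3.5, 0.1]
grip_width: 0.0087
gripper_force: 25.1
```

```bash
python3 o.py
```

```text
t 9.8833 tcp [ 0.4875 -0.4242  0.0222] yhead -138.82 zax [-0.001 -0.001 -1.   ] q [-0.1   1.09  1.2   1.81 -1.15  1.14 -0.9 ] w 0.0087 F [-2.3 -3.5  0.1] 25.10825514793396
```

Grasped at 8.7 mm. Firming the grip and lifting.

>>> send_rows(
  deltas=[
    {"dx":0,"dy":0,"dz":0,"rx":0,"ry":0,"rz":0},
    {"dx":0,"dy":0,"dz":5,"rx":0,"ry":0,"rz":0},
    {"dx":0,"dy":0,"dz":20,"rx":0,"ry":0,"rz":0},
    {"dx":0,"dy":0,"dz":45,"rx":0,"ry":0,"rz":0},
    {"dx":0,"dy":0,"dz":75,"rx":0,"ry":0,"rz":0},
  ],
  newtons=60,
)

```text
clock: 10.3
tcp_pos: [0.4888, -0.4219, 0.0967]
orientation: [-2.859, 1.295, 0.003]
contact_force: [0.4, -0.6, -0.3]
grip_width: 0.0076
gripper_force: 63.4
```

>>> send_rows(
  deltas=[
    {"dx":0,"dy":0,"dz":35,"rx":0,"ry":0,"rz":0},
    {"dx":0,"dy":0,"dz":70,"rx":0,"ry":0,"rz":0},
    {"dx":0,"dy":0,"dz":105,"rx":0,"ry":0,"rz":0},
    {"dx":0,"dy":0,"dz":130,"rx":0,"ry":0,"rz":0},
    {"dx":0,"dy":0,"dz":130,"rx":0,"ry":0,"rz":0},
  ],
)

```text
clock: 10.72
tcp_pos: [0.4899, -0.4254, 0.2337]
orientation: [2.86, -1.295, 0.014]
contact_force: [0.3, -1.3, -0.2]
grip_width: 0.0078
gripper_force: 63.5
```

```bash
python3 o.py; cat > g.py <<'E'
from bench import r
from h import *
np.set_printoptions(precision=4,suppress=True,linewidth=150)
psi=np.radians(129.7);c,s=np.cos(psi),np.sin(psi);k=.5**.5
Z=np.array([c*k,s*k,-k]);y=-Z;z=np.array([c*k,s*k,k]);x=np.cross(y,z)
S=np.c_[x,y,z]                      # slide target axes
O=np.array([.732,-.287,.335]);L=O+.12*Z
# tool in slide frame nominal: tool y = slide y, tool z = -slide z, tool x = y x z
T=np.c_[np.cross(y,-z),y,-z]
o=r.get_obs();M=R.from_rotvec(o["orientation"]).as_matrix()
rv=R.from_matrix(T@M.T).as_rotvec(degrees=True)
if __name__=="__main__":
    print("rotvec",rv,np.linalg.norm(rv),"label target",L,"axes",S.T)
    f=r.grab_frame("side");pickle.dump(f,open('side4.pkl','wb'))
    hsv=cv2.cvtColor(f["frame"],40)
    tcp=o["tcp_pos"]; u,v=proj(f,tcp)[0].astype(int);print(u,v)
    cv2.imwrite('pics/c6.png',cv2.resize(f["frame"][v-50:v+50,u-65:u+65],None,fx=6,fy=6,interpolation=2))
E
python3 g.py
```

```text
t 10.7167 tcp [ 0.4899 -0.4254  0.2337] yhead -138.73 zax [ 0.007 -0.005 -1.   ] q [-0.17  0.87  1.41  1.66 -0.88  1.38 -1.05] w 0.0078 F [ 0.3 -1.3 -0.2] 63.454002141952515
rotvec [-49.493    4.4306  83.2384] 96.94231598533709 label target [ 0.6778 -0.2217  0.2501] axes [[-0.7694 -0.6388  0.    ]
 [ 0.4517 -0.544   0.7071]
 [-0.4517  0.544   0.7071]]
301 232
```

View pics/c6.png

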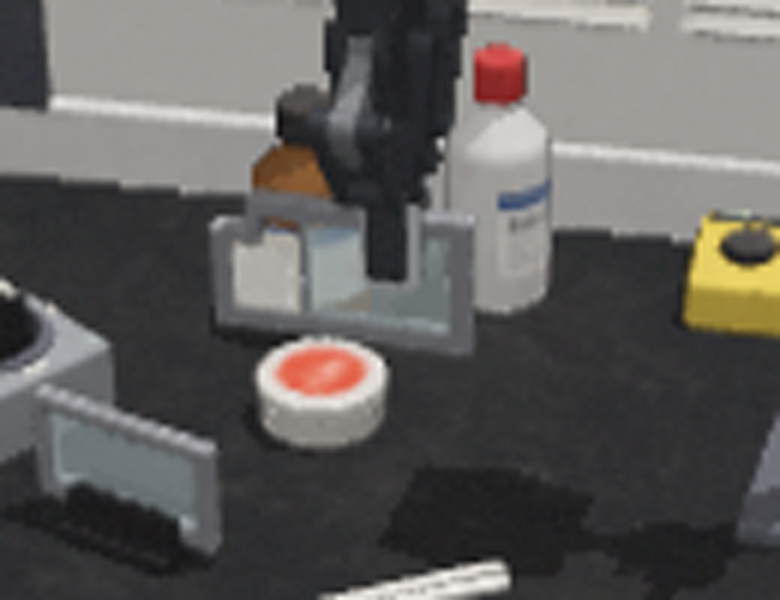

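The slide hangs square in the fingers: notch at crop (235,230), label clear at (265,270), fingers near (390,240). Next I'll rotate to the presenting orientation while retreating to a safe staging point.

>>> send_rows(
  deltas=[
    {"dx":5,"dy":15,"dz":3,"rx":-3.3,"ry":0.3,"rz":5.55},
    {"dx":9,"dy":30,"dz":5,"rx":-6.6,"ry":0.59,"rz":11.1},
    {"dx":14,"dy":45,"dz":8,"rx":-9.9,"ry":0.89,"rz":16.65},
    {"dx":18,"dy":60,"dz":10,"rx":-13.2,"ry":1.18,"rz":22.2},
    {"dx":23,"dy":75,"dz":13,"rx":-16.5,"ry":1.48,"rz":27.75},
  ],
)

```text
clock: 11.18
tcp_pos: [0.512, -0.3465, 0.2388]
orientation: [2.822, -0.509, 0.136]
contact_force: [0.2, -0.3, -0.4]
grip_width: 0.0076
gripper_force: 63.5
```

>>> send_rows(
  deltas=[
    {"dx":5,"dy":15,"dz":3,"rx":-3.3,"ry":0.3,"rz":5.55},
    {"dx":9,"dy":30,"dz":5,"rx":-6.6,"ry":0.59,"rz":11.1},
    {"dx":14,"dy":45,"dz":8,"rx":-9.9,"ry":0.89,"rz":16.65},
    {"dx":18,"dy":60,"dz":10,"rx":-13.2,"ry":1.18,"rz":22.2},
    {"dx":23,"dy":75,"dz":13,"rx":-16.5,"ry":1.48,"rz":27.75},
  ],
)

```text
clock: 11.6
tcp_pos: [0.5346, -0.271, 0.2517]
orientation: [2.599, 0.197, 0.245]
contact_force: [-1.5, -0.4, 0.1]
grip_width: 0.0079
gripper_force: 63.5
```

```bash
python3 o.py; python3 - <<'E'
from g import *
print("rem rot",rv,np.linalg.norm(rv))
f=load('side4')
v=(f["frame"].min(2)>130).astype(np.uint8); v[:, :268]=0; v[:,300:]=0; v[:213]=0; v[240:]=0
n,l,st,ce=cv2.connectedComponentsWithStats(v); i=1+np.argmax(st[1:,4]); ys,xs=np.nonzero(l==i); p=deep(f,np.c_[xs,ys]); print("label px",ce[i],st[i],"xyz",np.median(p,0))
E
```

```text
t 11.6 tcp [ 0.5346 -0.271   0.2517] yhead -83.84 zax [ 0.211 -0.483 -0.85 ] q [-0.97  0.53  1.44  2.09 -0.25  0.58 -0.9 ] w 0.0079 F [-1.5 -0.4  0.1] 63.484675884246826
rem rot [-16.1688   1.0561  27.7313] 32.11803395931759
label px [280.3077 227.2538] [275 221  12  13 130] xyz [ 0.457  -0.3921  0.2411]
```

>>> send_rows(
  deltas=[
    {"dx":10,"dy":16,"dz":2,"rx":-3.2,"ry":0.2,"rz":5.55},
    {"dx":20,"dy":32,"dz":4,"rx":-6.4,"ry":0.4,"rz":11.1},
    {"dx":30,"dy":48,"dz":6,"rx":-9.7,"ry":0.6,"rz":16.65},
    {"dx":40,"dy":64,"dz":8,"rx":-12.9,"ry":0.85,"rz":22.2},
    {"dx":50,"dy":80,"dz":10,"rx":-16.2,"ry":1.06,"rz":27.7},
  ],
)

```text
clock: 12.02
tcp_pos: [0.5845, -0.1912, 0.2619]
orientation: [2.24, 0.808, 0.336]
contact_force: [1.0, -0.3, 0.2]
grip_width: 0.0079
gripper_force: 63.5
```

>>> send_rows(
  deltas=[
    {"dx":12,"dy":0,"dz":-2,"rx":0,"ry":0,"rz":0},
    {"dx":24,"dy":0,"dz":-4,"rx":0,"ry":0,"rz":0},
    {"dx":36,"dy":0,"dz":-6,"rx":0,"ry":0,"rz":0},
    {"dx":48,"dy":0,"dz":-8,"rx":0,"ry":0,"rz":0},
    {"dx":60,"dy":0,"dz":-10,"rx":0,"ry":0,"rz":0},
  ],
)

```text
clock: 12.43
tcp_pos: [0.6443, -0.1925, 0.2515]
orientation: [2.244, 0.801, 0.334]
contact_force: [0.7, -0.9, 0.4]
grip_width: 0.0076
gripper_force: 63.5
```

```bash
python3 o.py; python3 -c "
from g import *
print('rem',rv,(np.array([.7169,-.1886,.2416])-o['tcp_pos'])*1000)"
```

```text
t 12.4333 tcp [ 0.6443 -0.1925  0.2515] yhead -50.79 zax [ 0.449 -0.545 -0.708] q [-1.05  0.56  1.27  2.1   0.13  0.29 -0.99] w 0.0076 F [ 0.7 -0.9  0.4] 63.5226845741272
rem [-0.1289  0.0535  0.3643] [72.5616  3.9406 -9.9248]
```

>>> send_rows(
  deltas=[
    {"dx":16,"dy":1,"dz":-2,"rx":0,"ry":0,"rz":0},
    {"dx":32,"dy":2,"dz":-4,"rx":0,"ry":0,"rz":0},
    {"dx":48,"dy":3,"dz":-6,"rx":0,"ry":0,"rz":0},
    {"dx":62,"dy":4,"dz":-8,"rx":-0.1,"ry":0,"rz":0.3},
    {"dx":72,"dy":4,"dz":-10,"rx":-0.1,"ry":0,"rz":0.3},
  ],
)

```text
clock: 12.85
tcp_pos: [0.7172, -0.1884, 0.2416]
orientation: [2.24, 0.808, 0.337]
contact_force: [0.4, -0.0, -1.0]
grip_width: 0.0082
gripper_force: 63.5
```

>>> send_rows(
  deltas=[
    {"dx":0,"dy":0,"dz":0,"rx":0,"ry":0,"rz":0},
    {"dx":0,"dy":0,"dz":0,"rx":0,"ry":0,"rz":0},
    {"dx":0,"dy":0,"dz":0,"rx":0,"ry":0,"rz":0},
  ],
)

```text
clock: 13.1
tcp_pos: [0.7152, -0.1899, 0.2423]
orientation: [2.24, 0.805, 0.335]
contact_force: [-0.1, 0.0, -0.6]
grip_width: 0.0078
gripper_force: 63.5
```

```bash
python3 o.py; python3 - <<'E'
from g import *
print('rem',rv,(np.array([.7169,-.1886,.2416])-o['tcp_pos'])*1000)
t,f=r.grab_frame("top"),r.grab_frame("side"); pickle.dump((t,f),open('fin.pkl','wb'))
im=np.zeros((600,800,3),np.uint8)
for k,F in enumerate((t,f)):
    u,v=proj(F,L)[0].astype(int); print(u,v)
    im[:600,400*k:400*k+400]=cv2.resize(F["frame"][v-60:v+60,u-40:u+40],(400,600),interpolation=2)
cv2.imwrite('pics/c7.png',im)
E
```

```text
t 13.1 tcp [ 0.7152 -0.1899  0.2423] yhead -50.49 zax [ 0.451 -0.545 -0.706] q [-0.89  0.64  1.12  1.95  0.09  0.33 -0.99] w 0.0078 F [-0.1  0.  -0.6] 63.50273609161377
rem [0.021  0.0863 0.1372] [ 1.725   1.2577 -0.6535]
251 166
318 175
```

View pics/c7.png

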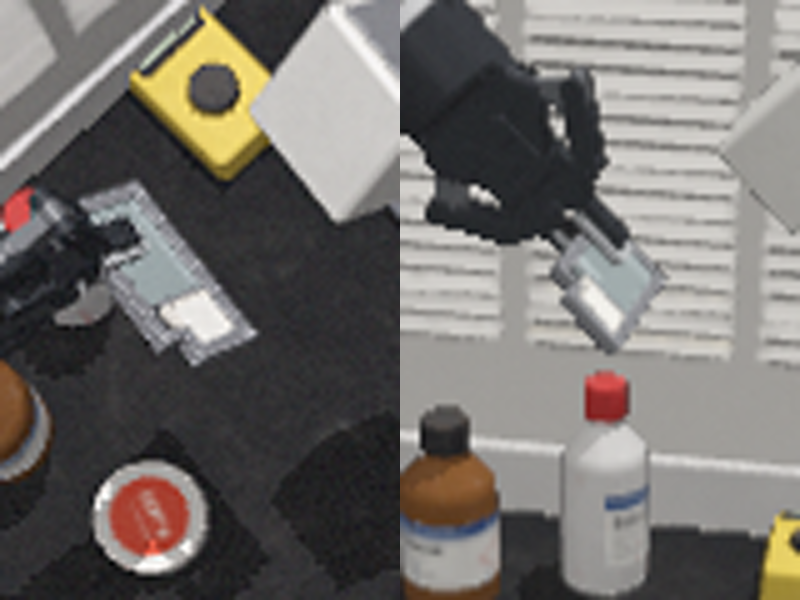

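The slide is presented: label at top crop (202,317) and side crop (602,305), near the predicted image centres (200,300) and (600,300). I'll measure the residual from both views.

```bash
cat > fin.py <<'E'
from g import *
t,f=r.grab_frame("top"),r.grab_frame("side")
C=[];D=[]
for n,F in(("t",t),("s",f)):
    u,v=proj(F,L)[0].astype(int); m=np.zeros((480,640),np.uint8); sl=np.s_[v-18:v+18,u-18:u+18]
    g=F["frame"][sl].astype(int); m[sl]=(g.min(2)>175)
    k,l,st,ce=cv2.connectedComponentsWithStats(m); d=np.linalg.norm(ce[1:]-[u,v],axis=1)-.2*st[1:,4]; i=1+np.argmin(d)
    ys,xs=np.nonzero(l==i); p=deep(F,np.c_[xs,ys]); print(n,"px",ce[i],"exp",proj(F,L)[0],st[i],"depth med",np.median(p,0),"err",(L-np.median(p,0))*1000)
    C.append(np.array(F["xyz"]));d=rays(F,[ce[i]])[0];D.append(d/np.linalg.norm(d))
    P=deep(F,np.c_[np.meshgrid(np.arange(u-25,u+26),np.arange(v-35,v+26))[0].ravel(),np.meshgrid(np.arange(u-25,u+26),np.arange(v-35,v+26))[1].ravel()])
    c=np.median(p,0); Q=P[(np.linalg.norm(P-c,axis=1)<.075)]; Q=Q[np.abs((Q-c)@y)<.006]
    for _ in range(3):
        q0=Q.mean(0); w=np.linalg.svd(Q-q0)[2][2]; w*=np.sign(w@y); Q=Q[np.abs((Q-q0)@w)<.004]
    print("  normal",w,"want",y,"tilt deg about x,z:",np.degrees(w@z),np.degrees(w@x),len(Q))
A=sum(np.eye(3)-np.outer(d,d) for d in D);b=sum((np.eye(3)-np.outer(d,d))@c for c,d in zip(C,D));X=np.linalg.solve(A,b)
print("tri",X,"move mm",(L-X)*1000,"in slide axes",(L-X)@S*1000,"gap",np.linalg.norm(np.cross(D[0],D[1])@(C[0]-C[1])/np.linalg.norm(np.cross(D[0],D[1])))*1000)
E
python3 o.py; python3 fin.py
```

```text
t 13.2 tcp [ 0.7154 -0.1897  0.2425] yhead -50.51 zax [ 0.452 -0.545 -0.706] q [-0.89  0.64  1.12  1.95  0.09  0.33 -0.99] w 0.008 F [ 0.3 -0.4 -0.7] 63.50277543067932
t px [250.2135 168.7753] exp [251.587  166.9968] [243 164  15  11  89] depth med [ 0.6726 -0.2194  0.2513] err [ 5.2471 -2.2811 -1.1732]
  normal [ 0.4479 -0.5465  0.7077] want [ 0.4517 -0.544   0.7071] tilt deg about x,z: 0.04574730606343892 0.2549694465754479 483
s px [317.4821 174.1786] exp [318.8601 175.2232] [314 166   9  15  56] depth med [ 0.6763 -0.219   0.2514] err [ 1.538  -2.7048 -1.2876]
  normal [ 0.4501 -0.5473  0.7056] want [ 0.4517 -0.544   0.7071] tilt deg about x,z: -0.12540235221168192 0.18773587988144522 295
tri [ 0.6735 -0.2195  0.2533] move mm [ 4.3228 -2.2346 -3.1649] in slide axes [-1.8986  0.9304 -5.4062] gap 2.1386428224843654
```

The normal is square to within 0.3°. A small shift remains.

>>> send_rows(
  deltas=[
    {"dx":2,"dy":-1,"dz":-1,"rx":0,"ry":0,"rz":0},
    {"dx":4,"dy":-2,"dz":-2,"rx":0,"ry":0,"rz":0},
    {"dx":4,"dy":-2,"dz":-2,"rx":0,"ry":0,"rz":0},
    {"dx":4,"dy":-2,"dz":-2,"rx":0,"ry":0,"rz":0},
    {"dx":4,"dy":-2,"dz":-2,"rx":0,"ry":0,"rz":0},
  ],
)

```text
clock: 13.72
tcp_pos: [0.7203, -0.1916, 0.2407]
orientation: [2.239, 0.806, 0.337]
contact_force: [0.1, 0.5, 1.0]
grip_width: 0.008
gripper_force: 63.5
```

```bash
python3 fin.py; python3 - <<'E'
from h import *
from bench import r
t=r.grab_frame("top"); vv,uu=np.mgrid[0:480,0:640];px=np.c_[uu.ravel(),vv.ravel()]
P=deep(t,px); m=(np.hypot(P[:,0]-.474,P[:,1]+.07)<.04)&(P[:,2]>.066)&(P[:,2]<.09)
if m.sum()>9:
    h=onz(t,px[m],.079)[:,:2];u=np.linalg.svd(h-h.mean(0))[2][0];print("bar deg",np.degrees(np.arctan2(u[1],u[0])),len(h))
t0=load('top'); 
for n,(u,v) in dict(amber=(206,188),white=(222,158),tin=(241,210),pen=(240,297),tweez=(293,232),A=(250,254)).items():
    d=cv2.absdiff(t["frame"],t0["frame"])[v-14:v+15,u-14:u+15].max(2); print(n,(d>40).mean().round(2))
E
```

```text
t px [251.2588 166.9647] exp [251.587  166.9968] [244 162  15  11  85] depth med [ 0.6777 -0.2211  0.2482] err [ 0.1317 -0.5902  1.9288]
  normal [ 0.4497 -0.536   0.7145] want [ 0.4517 -0.544   0.7071] tilt deg about x,z: 0.600374900990034 -0.20958798771198597 486
s px [319.6038 175.3396] exp [318.8601 175.2232] [316 167   9  15  53] depth med [ 0.6808 -0.2213  0.2481] err [-2.9829 -0.3896  2.0931]
  normal [ 0.447  -0.5611  0.6967] want [ 0.4517 -0.544   0.7071] tilt deg about x,z: -0.8294945804793491 0.8302722023438098 305
tri [ 0.6791 -0.2214  0.2492] move mm [-1.311  -0.3546  0.9758] in slide axes [1.2352 0.2908 1.0893] gap 2.3275882527859717
bar deg 100.1106666598354 113
amber 0.11
white 0.49
tin 0.41
pen 0.0
tweez 0.0
A 0.0
```

The label is within about 2 mm, the bar is at -79.9° (on), and the slide is held steady. Handing in.

```bash
python3 -c "
from bench import r
print(r.hand_in())"
```

```text
the job is handed in; nothing more can be done
None
```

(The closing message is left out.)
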